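Load a blank display stand into the spring magazine

TASK

Load the plain white display stand into the spring magazine on the painter's table: set it foot down, post up, in the magazine's mouth, push it straight down against the spring until both orange catches have snapped back out over its foot, and let go so that it stays down, held by the catches. The blue and the terracotta stands are already finished and do not go in.

Things in the scene. Friction and masses are not known exactly. Their poses are not given: they have to be found in the camera images.
- stand_white_center (a point): Centre of the plain white ceramic stand on the table, z up its post. Round foot 80 mm in diameter, 14 mm thick; on its middle a round post 26 mm in diameter, 40 mm high (grip it there); 54 mm high in all, 130 to 250 g. The point is on its axis, 27 mm above its underside. A blue and a terracotta stand of the same shape are nearby.
- magazine_mouth (a point): On the magazine's upright axis at catch height, 112 mm above the table; z up, y through both catches. Fixed green base 150 mm square; 4 steel rods on the diagonals leave an 88 mm round space, flaring at the top (12 to 33 mm above this point) to 114 mm. Brass follower plate, 52 mm across, top 1 mm above this point, sinks 48 mm to a hard stop on a spring (3 N at top, 9 N at stop).
- catch_a (a joint): Orange catch on the magazine's +y side, 0 rad = level, to 1.6 = folded down. 26 mm wide, 4 mm thick, hinged 50 mm from the axis, reaching in to 30 mm; green bracket behind it ends 6 mm above the mouth point. A stand put in rests on the catches, its underside about 2 mm above the mouth point; pushed down, it folds them. The push takes up to about 10 N in all.
- catch_b (a joint): The same catch on the -y side. Both snap back level over the foot once its underside is 36 mm or more below the mouth point (push it to about 42 mm below, post's top 12 mm above that point; the hard stop is at 47 mm). Let go, the stand rises until its foot bears on the catches from below: underside then 16 mm below the mouth point, post's top 38 mm above it.
Mind the look-alikes: they are no part of the job. Leave any green look-alike of the part that bears stand_white_center alone.

How it is judged:
By the outcome, as a careful person would: the job done as asked, in the order asked, and still so for the second after the job is handed in, with the robot touching nothing.
It also fails if it takes over 45 s, if anything falls off the work surface, if the arm or the gripper's body presses on something with over 40 N, if the wrist force passes 120 N, or if a joint passes its speed limit or range.

ROBOT

A 7-joint arm with a two-finger parallel gripper is mounted at the origin on the work surface. World frame = base frame: x ahead of the robot, y to its left, z up, the work surface at z = 0. Lengths are in m, angles in rad, forces in N, time in s.
With the tool pointing down it reaches from about 0.4 to 0.85 m from the base axis. Payload 10.4 kg.
Tool frame: the origin (TCP) lies at the very end of the fingers, on their centre line; the grasp point (between the pads) lies r.grip_depth behind it (r.grip_depth is the distance from the TCP to the grasp point, in m); y points along the fingers, z is the direction in which the jaws open and shut, and the axes are right-handed (so a half turn about y gives the same grasp; the last joint's range is limited). The gripper opens to 87 mm and grips with 3 to 60 N. Pads are 19 mm wide; open, the fingers measure 117 mm over their backs; the gripper's body (75 mm by 190 mm) begins 51 mm behind the grasp point.
Start: joints at [-1.266, 0.332, -0.065, 1.46, 0.022, 1.35, -0.088], TCP at [0.201, 0.592, 0.223] pointing down, gripper open.
Joint ranges: [-2.6, 2.6], [-0.5, 2.12], [-1.47, 1.34], [0.16, 2.42], [-1.27, 4.41], [0.06, 2.06], [-2.6, 2.6]. Speed limits (rad/s): [2.22, 2.22, 2.79, 2.79, 3.14, 3.14, 3.14].

INTERFACE

Orientations are given as a unit quaternion [x, y, z, w].
In Python, from bench import r gives the robot as it stands.
- The arm moves only by the shell command python3 -m jog 'ROWS' [OPENING] [FORCE]. ROWS is JSON, a list of rows, each a list of 6 numbers: the shift along the tool's x, y, z in m, then the turn, a rotation vector about the tool's x, y, z in degrees. A call has 1 to 12 rows; each row shifts and turns the pose as measured when the row begins, along the tool's axes as they then stand; what a row does not reach is not made up. A row lasts 1/12 s, in which the tool goes at most 41.7 mm and 7.16 degrees, less where a joint would pass 70% of its speed; a pose out of reach is approached as far as the arm can. A call with a gripper value outside its range is refused whole. OPENING is the opening, from -1 (shut) to 1 (fully open), so that 0 is half open, set as the call begins (- or left out, the last holds). The fingers move at their own pace and stop on an object; FORCE is the grip in N (left out, the last holds). Time passes only in rows, so rows that do not move let the fingers close. It gives the time, the measured TCP pose, the force and the opening at its end, in the units of the state.
- r.read_state(): the state, without advancing time (a new reading comes with each control period).
- r.camera(name): name is "side" or "top" or "wrist"; returns a dict with "image" (384x512x3 uint8, red, green, blue), "range_z" (384x512 float32, m along the optical axis (not along the pixel's ray), 0 where there is no reading), "K" (3x3 intrinsics, pixels), "R" (3x3) and "t" (3): a world point X has camera coordinates R X + t. Camera axes: x right, y down, z forward; pixel columns grow to the right and rows downward; lengths in m; the calibration is good to about 2 mm. A picture is of the moment at which its call begins.
- r.close_job(): hands the job in, once; it reports no verdict.
The state is a dict: "time": time; "joint_positions": joint angles; "joint_vel": joint speeds; "joint_torque": joint torques, N m; "ee_pos": TCP position; "eef_rot": TCP orientation; "ft_force": force on the tool from outside, world axes, zero at the start; "torque": the same for the moment, N m; "width": finger opening in m.
Only numpy, scipy, OpenCV 4.12 (cv2) and the standard library are available. Lean on these libraries where they do the work, as an engineer would, in place of code of your own. Each camera call takes 0.05 s, during which the arm holds its last target. There are 200 camera calls.

## Working session

There is one attempt and no reset: what is moved stays moved. The work goes in short steps, Python scripts to look and compute and a shell command to move; the robot and the scene stay as the last step left them, time stands still between calls to the robot, and variables do not carry over. Pictures are saved under pics/ and viewed, about 8 in all and at most 12, crops included, and the job is handed in when it is done.

```bash
mkdir -p pics
cat > h.py <<'E'
import numpy as np,cv2
from bench import r
from scipy.spatial.transform import Rotation as Ro
def pts(c):
    z=c["range_z"];v,u=np.indices(z.shape);K=c["K"]
    P=np.stack([(u-K[0,2])*z/K[0,0],(v-K[1,2])*z/K[1,1],z],-1)
    W=(P-c["t"])@c["R"]; W[z==0]=np.nan
    return W
def delta(p):
    s=r.read_state();return Ro.from_quat(s["eef_rot"]).inv().apply(np.array(p)-s["ee_pos"])
E
python3 - <<'E'
from h import *
s=r.read_state();print(s,r.grip_depth);print(Ro.from_quat(s["eef_rot"]).as_matrix().round(3))
ims=[]
for n in("top","side"):
    c=r.camera(n);np.savez(n,**c);ims.append(c["image"]);print(n,c["K"],c["R"].round(3),c["t"])
cv2.imwrite("pics/a.png",cv2.resize(ims[0],(800,600))[:,:,::-1]);cv2.imwrite("pics/b.png",cv2.resize(ims[1],(800,600))[:,:,::-1])
E
```

```text
{'time': 0.0, 'joint_positions': array([-1.26558405,  0.33287545, -0.064708  ,  1.4609607 ,  0.02160748,
        1.34987783, -0.08852674]), 'joint_vel': array([-0.00109231, -0.00018477,  0.00181411, -0.00028087,  0.00130336,
       -0.0002996 , -0.00136122]), 'joint_torque': array([-4.59731673e-04, -6.23254323e+01,  2.44989427e-02, -3.89901888e+01,
       -6.13640249e-02,  3.96052958e-02,  1.56939200e-04]), 'ee_pos': array([0.20111089, 0.59134803, 0.22174247]), 'eef_rot': array([ 0.69813047, -0.11543699,  0.11532205, -0.69712909]), 'ft_force': array([0.04754926, 0.19551889, 0.20816876]), 'torque': array([-0.02819165,  0.02819651, -0.0569092 ]), 'width': 0.08707627777855464} 0.0187
[[ 0.947 -0.     0.322]
 [-0.322 -0.001  0.947]
 [ 0.    -1.    -0.001]]
top [[473.84493794   0.         255.40054154]
 [  0.         473.84493794 187.73265583]
 [  0.           0.           1.        ]] [[-0.014 -1.    -0.019]
 [-0.995  0.016 -0.102]
 [ 0.103  0.018 -0.995]] [0.0783352  0.48722488 1.3952162 ]
side [[390.18889728   0.         251.46708489]
 [  0.         390.18889728 186.59536501]
 [  0.           0.           1.        ]] [[ 0.978 -0.209  0.003]
 [-0.133 -0.632 -0.764]
 [ 0.161  0.747 -0.645]] [-0.46604762  0.18065697  0.97534559]
```

View pics/a.png

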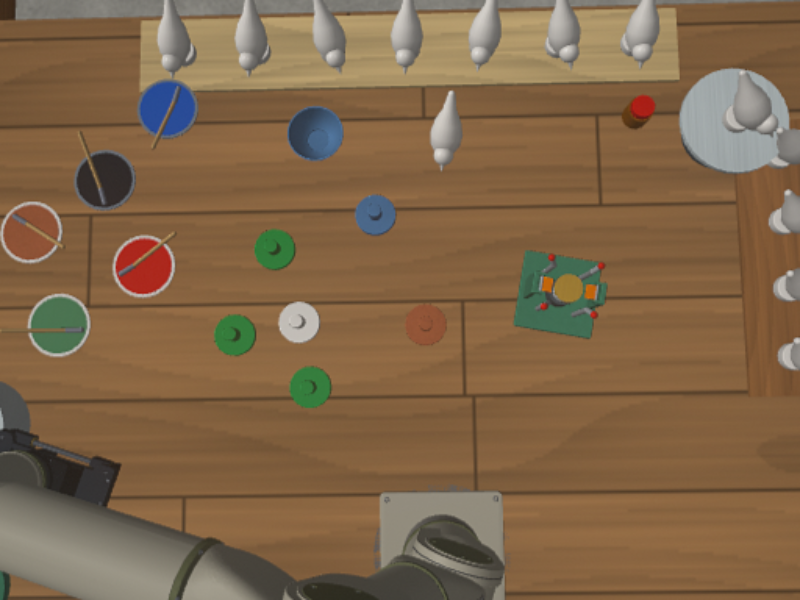

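View pics/b.png

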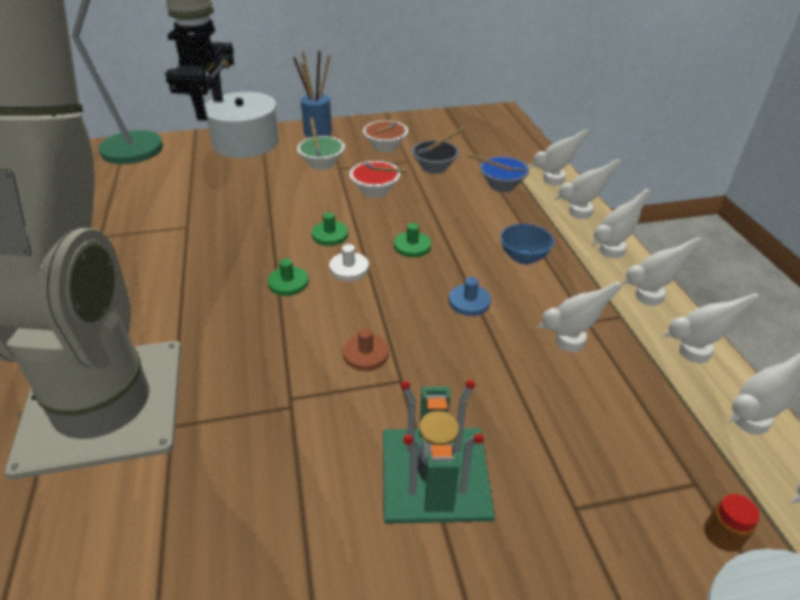

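The pictures show the white stand at (299,322) in the top view, between three green look-alikes. The magazine is at (568,289), with its catches at about (547,285) and (591,292). I'll measure these next.

Run:
```python
from h import *
for n in("top","side"):
    c=np.load(n+".npz");W=pts(c);im=c["image"].astype(int);H=cv2.cvtColor(c["image"],cv2.COLOR_RGB2HSV).astype(int);z=W[...,2]
    h,s,v=H[...,0],H[...,1],H[...,2]
    x,y=W[...,0],W[...,1]
    print(n)
    def rep(l,m):
        k,lab,st,_=cv2.connectedComponentsWithStats(m.astype(np.uint8))
        for i in range(1,k):
            if st[i,4]>=6:
                p=W[lab==i];print(l,st[i,4],np.nanmedian(p,0).round(4),"mid",((np.nanmin(p,0)+np.nanmax(p,0))/2).round(4),"ext",np.ptp(p,0).round(3))
    reg=(x>.3)&(x<.75)&(abs(y)<.5)
    rep("posts",reg&(z>.049)&(z<.06)&((s<60)|((h>50)&(h<70)&(s>150)) |(h<10)|(h>100)))
    rep("whitefoot",reg&(s<50)&(v>150)&(z<.025)&(z>.005))
    reg&=(y<-.1)
    rep("brass",reg&(h>14)&(h<28)&(s>100)&(z>.09))
    rep("orange",reg&(h>=4)&(h<14)&(s>160)&(z>.09))
    rep("red",reg&((h<4)|(h>175))&(s>150)&(z>.1))
    m=reg&(h>60)&(h<95)&(s>80)&(z<.03)&(z>.004);q=np.argwhere(m)
    P=W[m][:,:2].astype(np.float32);print("base",cv2.minAreaRect(P),np.median(z[m]))
```

```text
top
posts 8 [ 0.734  -0.0143  0.0546] mid [ 0.7344 -0.0127  0.0543] ext [0.007 0.018 0.009]
posts 54 [0.6468 0.1154 0.052 ] mid [0.6477 0.1166 0.0537] ext [0.025 0.024 0.009]
posts 38 [0.5819 0.3167 0.0526] mid [0.5824 0.3154 0.0542] ext [0.022 0.022 0.01 ]
posts 42 [ 0.4715 -0.2194  0.0547] mid [ 0.4839 -0.2268  0.0547] ext [0.045 0.035 0.01 ]
posts 51 [0.438  0.2657 0.0539] mid [0.4393 0.266  0.0543] ext [0.021 0.024 0.011]
whitefoot 441 [0.4372 0.2656 0.0131] mid [0.4391 0.2661 0.0149] ext [0.076 0.074 0.019]
brass 263 [ 0.4849 -0.2342  0.1127] mid [ 0.4855 -0.2345  0.1107] ext [0.051 0.048 0.017]
brass 42 [ 0.494  -0.1961  0.1134] mid [ 0.4939 -0.1965  0.1142] ext [0.023 0.016 0.013]
brass 49 [ 0.4783 -0.2714  0.113 ] mid [ 0.4773 -0.2719  0.1146] ext [0.025 0.019 0.012]
orange 6 [ 0.4742 -0.2796  0.1139] mid [ 0.4742 -0.2807  0.1122] ext [0.014 0.004 0.008]
red 11 [ 0.5358 -0.1981  0.1484] mid [ 0.5355 -0.1986  0.1486] ext [0.008 0.008 0.012]
red 11 [ 0.5192 -0.2835  0.1488] mid [ 0.519  -0.2861  0.1473] ext [0.007 0.009 0.01 ]
red 13 [ 0.4512 -0.1824  0.1499] mid [ 0.4503 -0.18
[... 1272 characters left out ...]
0.1991  0.1475] ext [0.01  0.012 0.01 ]
orange 78 [ 0.4952 -0.1985  0.1137] mid [ 0.4945 -0.1982  0.1133] ext [0.025 0.018 0.006]
orange 77 [ 0.4805 -0.2718  0.1137] mid [ 0.4808 -0.2715  0.1138] ext [0.024 0.017 0.005]
red 16 [ 0.4519 -0.1855  0.1484] mid [ 0.4517 -0.1853  0.1482] ext [0.007 0.008 0.007]
red 15 [ 0.5372 -0.2023  0.1493] mid [ 0.5372 -0.2018  0.1476] ext [0.006 0.008 0.008]
red 22 [ 0.4369 -0.2727  0.1495] mid [ 0.4367 -0.2708  0.1486] ext [0.008 0.009 0.005]
red 22 [ 0.5215 -0.2883  0.1491] mid [ 0.5216 -0.2878  0.1479] ext [0.008 0.009 0.006]
base ((0.4877718687057495, -0.23718218505382538), (0.14782053232192993, 0.14559422433376312), 78.59712982177734) 0.01164216049471257
```

```bash
python3 -m jog '[[0.03,0,-0.02,0,0,0],[0.03,0,-0.02,0,0,0],[0.03,0,-0.02,0,0,0],[0.03,0,-0.02,0,0,0],[0.03,0,-0.02,0,0,0],[0.03,0,-0.02,0,0,0],[0.03,0,-0.02,0,0,0],[0.03,0,-0.02,0,0,0],[0.03,0,-0.02,0,0,0],[0.03,0,-0.02,0,0,0],[0.02,0,-0.02,0,0,0],[0.01,0,-0.01,0,0,0]]' 0.15
python3 -m jog '[[0,0,0,0,7,0],[0,0.01,0,0,7,0],[0,0.01,0,0,7,0],[0,0.01,0,0,7,0],[0,0,0,0,0,0]]'
python3 - <<'E'
from h import *
s=r.read_state();print(s["ee_pos"],Ro.from_quat(s["eef_rot"]).as_matrix().round(3),s["joint_positions"].round(2),delta([.4395,.2655,.13]))
c=r.camera("wrist");np.savez("w1",**c);cv2.imwrite("pics/c.png",c["image"][:,:,::-1])
E
```

```text
time: 1.1
ee_pos: [0.4443, 0.2542, 0.216]
eef_rot: [0.701, -0.114, 0.11, -0.696]
ft_force: [0.1, 0.4, -0.3]
width: 0.0502
time: 1.52
ee_pos: [0.4471, 0.2467, 0.1844]
eef_rot: [0.651, -0.285, 0.282, -0.644]
ft_force: [0.6, 0.3, 0.1]
width: 0.0498
[0.44708201 0.24669683 0.18444254] [[ 0.678 -0.008  0.735]
 [-0.735 -0.008  0.677]
 [ 0.    -1.    -0.011]] [-0.81  0.11  0.24  1.81 -0.02  1.23  0.17] [-0.01898984  0.05434913  0.00778424]
```

View pics/c.png

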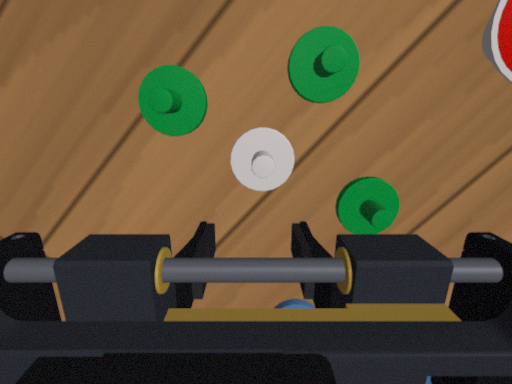

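```bash
cat >> h.py <<'E'
def white(c):
    W=pts(c);H=cv2.cvtColor(c["image"],cv2.COLOR_RGB2HSV)
    m=(H[...,1]<60)&(H[...,2]>130)
    for lo,hi in((.045,.065),(.008,.02)):
        q=(m&(W[...,2]>lo)&(W[...,2]<hi)).astype(np.uint8)
        k,lab,st,_=cv2.connectedComponentsWithStats(q);i=1+st[1:,4].argmax();p=W[lab==i]
        print(st[i,4],np.median(p,0).round(4),((p.min(0)+p.max(0))/2).round(4),np.ptp(p,0).round(3),cv2.minEnclosingCircle(p[:,:2].astype(np.float32)))
E
python3 - <<'E'
from h import *
white(np.load("w1.npz"))
E
```

```text
581 [0.5218 0.5095 0.0472] [0.5305 0.5176 0.0476] [0.07  0.038 0.005] ((0.530455470085144, 0.5171085596084595), 0.038482002913951874)
2677 [0.4354 0.2711 0.0133] [0.4391 0.2665 0.0138] [0.078 0.079 0.011] ((0.4393197298049927, 0.2667742371559143), 0.04001626372337341)
```

```bash
cat >> h.py <<'E'
def go(p,yaw=None):
    s=r.read_state();R=Ro.from_quat(s["eef_rot"]);M=R.as_matrix()
    a=np.arctan2(M[1,2],M[0,2]) if yaw is None else np.radians(yaw)
    z=np.array([np.cos(a),np.sin(a),0]);y=np.array([0,0,-1.]);T=np.stack([np.cross(y,z),y,z],1)
    print("pos",s["ee_pos"].round(4),"yaw",np.degrees(np.arctan2(M[1,2],M[0,2])).round(2),"F",s["ft_force"].round(1),"w",s["width"].round(4),"t",s["time"])
    print("tool delta mm",(1e3*R.inv().apply(np.array(p)-s["ee_pos"])).round(1),"rot deg",np.degrees((R.inv()*Ro.from_matrix(T)).as_rotvec()).round(2))
E
python3 -m jog '[[-0.01,0.02,0.005,0,0,0],[-0.01,0.02,0.005,0,0,0],[0,0.02,0,0,0,0],[0,0,0,0,0,0]]'
python3 -c "
from h import *
go([.4392,.2667,.1])"
```

```text
time: 1.9
ee_pos: [0.4417, 0.2698, 0.1266]
eef_rot: [0.653, -0.276, 0.275, -0.649]
ft_force: [-0.2, -0.3, -0.3]
width: 0.0502Traceback (most recent call last):
  File "<string>", line 3, in <module>
    go([.4392,.2667,.1])
    ~~^^^^^^^^^^^^^^^^^^
  File "h.py", line 22, in go
    print("pos",s["ee_pos"].round(4),"yaw",np.degrees(np.arctan2(M[1,2],M[0,2])).round(2),"F",s["ft_force"].round(1),"w",s["width"].round(4),"t",s["time"])
                                                                                                                         ^^^^^^^^^^^^^^^^
AttributeError: 'float' object has no attribute 'round'
```

```bash
sed -i 's/s\["width"\].round(4)/round(s["width"],4)/' h.py
python3 -c "
from h import *
go([.4392,.2667,.1])"
```

```text
pos [0.4417 0.2698 0.1266] yaw 44.16 F [-0.2 -0.3 -0.3] w 0.0502 t 1.9
tool delta mm [ 0.4 26.6 -3.8] rot deg [0.34 0.   0.03]
```

```bash
python3 -m jog '[[0,0.02,-0.004,0.3,0,0],[0,0.02,0,0,0,0],[0,0.01,0,0,0,0],[0,0,0,0,0,0]]'
python3 -c "
from h import *
go([.4392,.2667,.019])"
```

```text
time: 2.23
ee_pos: [0.4404, 0.2686, 0.0796]
eef_rot: [-0.652, 0.27, -0.271, 0.654]
ft_force: [-0.1, 0.5, -0.1]
width: 0.0499
pos [0.4404 0.2686 0.0796] yaw 44.98 F [-0.1  0.5 -0.1] w 0.0499 t 2.2333
tool delta mm [ 0.4 60.6 -2.4] rot deg [-0.19 -0.    0.05]
```

```bash
python3 -m jog '[[0,0.02,-0.002,0,0,0],[0,0.02,0,0,0,0],[0,0.012,0,0,0,0],[0,0.006,0,0,0,0],[0,0,0,0,0,0]]'
python3 -c "
from h import *
go([.4392,.2667,.019])"
```

```text
time: 2.65
ee_pos: [0.4434, 0.27, 0.0265]
eef_rot: [-0.651, 0.267, -0.271, 0.658]
ft_force: [0.1, 0.0, 0.3]
width: 0.0501
pos [0.4434 0.27   0.0265] yaw 45.36 F [0.1 0.  0.3] w 0.0501 t 2.65
tool delta mm [-0.7  7.4 -5.3] rot deg [-0.64 -0.    0.1 ]
```

```bash
python3 -m jog '[[-0.0007,0.004,-0.005,-0.6,0,0],[0,0.0035,0,0,0,0],[0,0,0,0,0,0]]'
python3 -c "
from h import *
go([.4392,.2667,.019])"
```

```text
time: 2.9
ee_pos: [0.4405, 0.2676, 0.0209]
eef_rot: [-0.654, 0.267, -0.269, 0.655]
ft_force: [0.2, -0.0, -0.7]
width: 0.0504
pos [0.4405 0.2676 0.0209] yaw 45.4 F [ 0.2 -0.  -0.7] w 0.0504 t 2.9
tool delta mm [-0.3  1.9 -1.5] rot deg [-0.14 -0.    0.11]
```

```bash
python3 -m jog '[[0,0.002,-0.0015,0,0,0],[0,0,0,0,0,0],[0,0,0,0,0,0]]'
python3 -m jog '[[0,0,0,0,0,0],[0,0,0,0,0,0],[0,0,0,0,0,0],[0,0,0,0,0,0],[0,0,0,0,0,0]]' -0.9 45
python3 -m jog '[[0,-0.02,0,0,0,0],[0,-0.03,0,0,0,0],[0,-0.03,0,0,0,0],[0,-0.03,0,0,0,0],[0,-0.03,0,0,0,0],[0,-0.03,0,0,0,0],[0,-0.03,0,0,0,0],[0,0,0,0,0,0]]'
python3 - <<'E'
from h import *
c=r.camera("wrist");cv2.imwrite("pics/d.png",c["image"][:,:,::-1])
go([.486,-.235,.23],-11.3)
E
```

```text
time: 3.15
ee_pos: [0.4399, 0.2669, 0.0199]
eef_rot: [-0.653, 0.267, -0.269, 0.655]
ft_force: [-0.2, 0.7, 0.0]
width: 0.05
time: 3.57
ee_pos: [0.4403, 0.2672, 0.0205]
eef_rot: [-0.653, 0.267, -0.27, 0.656]
ft_force: [-0.5, -0.2, -1.0]
width: 0.0252
time: 4.23
ee_pos: [0.4363, 0.2644, 0.2259]
eef_rot: [0.656, -0.269, 0.268, -0.652]
ft_force: [0.5, 0.7, -1.4]
width: 0.0248
pos [0.4355 0.2639 0.2232] yaw 45.39 F [ 0.   0.4 -2.4] w 0.025 t 4.2833
tool delta mm [ 386.3   -3.9 -319.8] rot deg [ 0.37 56.69  0.28]
```

View pics/d.png

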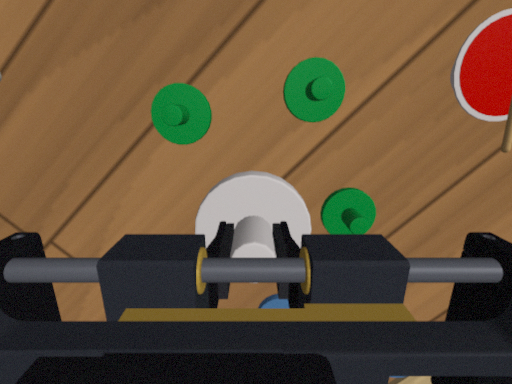

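```bash
python3 -m jog '[[0.015,0,-0.012,0,0,0],[0.027,0,-0.022,0,0,0],[0.027,0,-0.022,0,0,0],[0.027,0,-0.022,0,0,0],[0.027,0,-0.022,0,0,0],[0.027,0,-0.022,0,0,0],[0.027,0,-0.022,0,0,0],[0.027,0,-0.022,0,0,0],[0.027,0,-0.022,0,0,0],[0.027,0,-0.022,0,0,0],[0.015,0,-0.012,0,0,0]]'
python3 -c "
from h import *
go([.486,-.235,.22],-11.3)"
```

```text
time: 5.2
ee_pos: [0.4682, -0.0964, 0.2114]
eef_rot: [0.662, -0.27, 0.258, -0.65]
ft_force: [-0.0, -0.3, -2.2]
width: 0.0252
pos [ 0.4682 -0.0964  0.2114] yaw 46.14 F [-0.  -0.3 -2.2] w 0.0252 t 5.2
tool delta mm [108.8  -7.5 -87.8] rot deg [ 1.42 57.44  0.23]
```

```bash
python3 -m jog '[[0,-0.004,0,1.4,7,0],[0,-0.004,0,0,7,0],[0,0,0,0,7,0],[0,0,0,0,7,0],[0,0,0,0,7,0],[0,0,0,0,7,0],[0,0,0,0,7,0],[0,0,0,0,7,0],[0,0,0,0,0,0]]'
python3 -c "
from h import *
go([.486,-.235,.22],-11.3)"
```

```text
time: 5.95
ee_pos: [0.4607, -0.1041, 0.2067]
eef_rot: [-0.453, 0.553, -0.542, 0.442]
ft_force: [-0.1, -0.0, -2.2]
width: 0.0251
pos [ 0.4607 -0.1041  0.2067] yaw -11.42 F [-0.1 -0.  -2.2] w 0.0251 t 5.95
tool delta mm [123.3 -14.1  50.4] rot deg [ 1.25 -0.12  0.12]
```

```bash
python3 -m jog '[[0.025,-0.005,0.008,1.2,0,0],[0.035,-0.005,0.01,0,0,0],[0.035,-0.005,0.01,0,0,0],[0.035,-0.005,0.01,0,0,0],[0.035,-0.005,0.01,0,0,0],[0.035,0,0.005,0,0,0],[0.01,0,0,0,0,0],[0,0,0,0,0,0]]'
python3 - <<'E'
from h import *
go([.486,-.235,.22],-11.3)
c=r.camera("wrist");np.savez("w2",**c);cv2.imwrite("pics/e.png",c["image"][:,:,::-1])
E
```

```text
time: 6.62
ee_pos: [0.4714, -0.3258, 0.2241]
eef_rot: [-0.464, 0.539, -0.535, 0.456]
ft_force: [-0.3, 0.4, -1.7]
width: 0.0249
pos [ 0.4714 -0.3258  0.2241] yaw -8.83 F [-0.3  0.4 -1.7] w 0.0249 t 6.6167
tool delta mm [-92.    3.7   0.5] rot deg [0.66 2.48 0.27]
```

View pics/e.png

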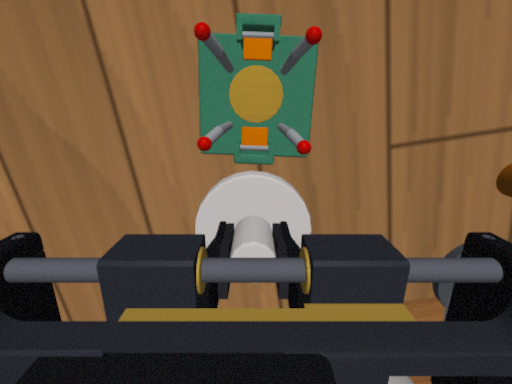

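Run:
```python
from h import *
c=np.load("w2.npz");W=pts(c);H=cv2.cvtColor(c["image"],cv2.COLOR_RGB2HSV).astype(int);h,s,v=[H[...,i] for i in range(3)];z=W[...,2]
def rep(l,m):
    k,lab,st,ce=cv2.connectedComponentsWithStats(m.astype(np.uint8))
    for i in range(1,k):
        if st[i,4]>=25:
            p=W[lab==i];print(l,st[i,4],ce[i].round(),np.median(p,0).round(4),"mid",((p.min(0)+p.max(0))/2).round(4),cv2.minEnclosingCircle(p[:,:2].astype(np.float32)))
up=np.indices(z.shape)[0]<170
rep("brass",up&(h>14)&(h<28)&(s>130)&(z>.105)&(z<.12))
rep("orange",up&(h>=4)&(h<18)&(s>160)&(z>.1))
rep("red",up&((h<4)|(h>175))&(s>150)&(z>.1))
rep("stand",(s<40)&(v>120)&(z>.19)&(z<.24)&(np.indices(z.shape)[0]>165)&(np.indices(z.shape)[0]<260))
rep("base",up&(h>60)&(h<95)&(s>80)&(z<.02))
```

```text
brass 608 [257.  49.] [ 0.4938 -0.1967  0.1133] mid [ 0.4938 -0.1969  0.1129] ((0.4937507212162018, -0.19675353169441223), 0.014865588396787643)
brass 2380 [256.  93.] [ 0.4869 -0.2341  0.1124] mid [ 0.4867 -0.2347  0.1121] ((0.4866246283054352, -0.234841987490654), 0.02561301179230213)
brass 470 [254. 135.] [ 0.4793 -0.2725  0.1133] mid [ 0.4794 -0.2728  0.1134] ((0.47959843277931213, -0.27284565567970276), 0.014654208905994892)
orange 33 [198.  28.] [ 0.4486 -0.1803  0.1476] mid [ 0.4514 -0.1834  0.1475] ((0.44774681329727173, -0.18440723419189453), 0.004958107601851225)
orange 623 [257.  48.] [ 0.4938 -0.1966  0.1133] mid [ 0.4938 -0.1966  0.1129] ((0.49369725584983826, -0.1964424103498459), 0.01508756447583437)
orange 465 [254. 136.] [ 0.4797 -0.2728  0.1133] mid [ 0.4794 -0.2732  0.1134] ((0.4794923663139343, -0.2732143700122833), 0.014838148839771748)
red 207 [202.  31.] [ 0.4527 -0.185   0.1491] mid [ 0.4522 -0.1843  0.1474] ((0.45224371552467346, -0.18457022309303284), 0.0057047512382268906)
red 209 [313.  35.] [ 0.537  -0.201   0.1491] mid [ 0.5376 -0.2006  0.1462] ((0.5375975370407104, -0.20130154490470886), 0.005994389299303293)
red 140 [204. 143.] [ 0.4369 -0.2691  0.1495] mid [ 0.4364 -0.2695  0.1478] ((0.4363573491573334, -0.270587682723999), 0.005393590312451124)
red 145 [303. 147.] [ 0.5211 -0.2852  0.1491] mid [ 0.5212 -0.2855  0.1493] ((0.5212198495864868, -0.2871728539466858), 0.005705207120627165)
stand 5549 [253. 206.] [ 0.4747 -0.3085  0.2169] mid [ 0.4714 -0.3148  0.2226] ((0.471382737159729, -0.3240564465522766), 0.039351534098386765)
base 7289 [256.  94.] [ 0.4946 -0.2293  0.0113] mid [ 0.4861 -0.2369  0.0132] ((0.4865357577800751, -0.23896920680999756), 0.1002688854932785)
```

```bash
python3 -m jog '[[-0.025,0,0,0.7,2,0.3],[-0.03,0,0,0,0,0],[-0.025,0.004,0,0,0,0],[-0.01,0,0,0,0,0],[0,0,0,0,0,0]]'
python3 -c "
from h import *
go([.4867,-.2348,.20],-10.8)"
```

```text
time: 7.08
ee_pos: [0.4862, -0.2275, 0.2158]
eef_rot: [-0.454, 0.544, -0.54, 0.454]
ft_force: [-0.6, -0.1, -2.2]
width: 0.0246
pos [ 0.4862 -0.2275  0.2158] yaw -10.11 F [-0.6 -0.1 -2.2] w 0.0246 t 7.0833
tool delta mm [ 7.2 15.8  1.8] rot deg [ 0.28  0.69 -0.14]
```

```bash
python3 -m jog '[[0.007,0.01,0.002,0.3,0.7,0],[0,0.01,0,0,0,0],[0,0.007,0,0,0,0],[0,0,0,0,0,0],[0,0,0,0,0,0]]'
python3 -c "
from h import *
go([.4867,-.2348,.17],-10.8)"
```

```text
time: 7.5
ee_pos: [0.4858, -0.2347, 0.1844]
eef_rot: [-0.451, 0.545, -0.543, 0.452]
ft_force: [0.2, 0.8, -1.2]
width: 0.0249
pos [ 0.4858 -0.2347  0.1844] yaw -10.54 F [ 0.2  0.8 -1.2] w 0.0249 t 7.5
tool delta mm [ 0.  14.4  0.9] rot deg [ 0.07  0.26 -0.17]
```

```bash
python3 -m jog '[[0,0.01,0.001,0,0.2,0],[0,0.01,0,0,0,0],[0,0.01,0,0,0,0],[0,0,0,0,0,0],[0,0,0,0,0,0]]'
python3 - <<'E'
from h import *
go([.4867,-.2348,.136],-10.8)
c=r.camera("side");cv2.imwrite("pics/f.png",cv2.resize(c["image"][200:360,200:370],None,fx=3.5,fy=3.5,interpolation=2)[:,:,::-1])
E
```

```text
time: 7.92
ee_pos: [0.4859, -0.2368, 0.1506]
eef_rot: [-0.45, 0.546, -0.544, 0.45]
ft_force: [-0.3, 0.2, -0.5]
width: 0.025
pos [ 0.4859 -0.2368  0.1506] yaw -10.94 F [-0.3  0.2 -0.5] w 0.025 t 7.9167
tool delta mm [-2.1 14.6  0.4] rot deg [ 0.13 -0.14 -0.1 ]
```

View pics/f.png

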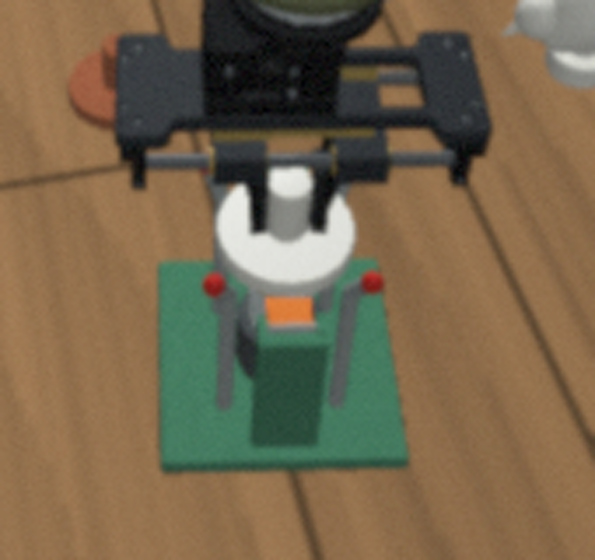

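The stand (285,230) is centred between the rods' red tips (214,284) and (372,283), above the catch at (290,312). I'll keep lowering it.

```bash
python3 -m jog '[[-0.002,0.007,0,0,0,0],[0,0.006,0,0,0,0],[0,0,0,0,0,0],[0,0,0,0,0,0]]'
python3 -c "
from h import *
go([.4867,-.2348,.0905],-10.8)"
```

```text
time: 8.3
ee_pos: [0.4869, -0.2343, 0.1369]
eef_rot: [-0.45, 0.546, -0.544, 0.451]
ft_force: [-0.8, -0.1, -1.7]
width: 0.0251
pos [ 0.4869 -0.2343  0.1369] yaw -10.9 F [-0.8 -0.1 -1.7] w 0.0251 t 8.3
tool delta mm [ 0.6 46.4 -0. ] rot deg [ 0.07 -0.1  -0.12]
```

```bash
python3 -m jog '[[0,0.007,0,0,0,0],[0,0.007,0,0,0,0],[-0.0005,0.007,0,0,0,0],[0,0,0,0,0,0]]'
python3 -c "
from h import *
go([.4867,-.2348,.0905],-10.8)"
```

```text
time: 8.63
ee_pos: [0.4884, -0.2348, 0.1177]
eef_rot: [0.449, -0.545, 0.545, -0.452]
ft_force: [-3.0, 1.9, 2.0]
width: 0.0254
pos [ 0.4884 -0.2348  0.1177] yaw -10.9 F [-3.   1.9  2. ] w 0.0254 t 8.6333
tool delta mm [ 0.4 27.2 -1.7] rot deg [-0.16 -0.1  -0.14]
```

```bash
python3 -m jog '[[0.0004,0.005,-0.002,0,0,0],[0,0.006,-0.0005,0,0,0],[0,0.006,-0.0005,0,0,0],[0,0,0,0,0,0]]'
python3 -c "
from h import *
go([.4867,-.2348,.0905],-10.8)"
```

```text
time: 8.97
ee_pos: [0.4882, -0.2349, 0.1035]
eef_rot: [0.447, -0.543, 0.547, -0.453]
ft_force: [-1.9, 1.4, 1.1]
width: 0.0248
pos [ 0.4882 -0.2349  0.1035] yaw -10.86 F [-1.9  1.4  1.1] w 0.0248 t 8.9667
tool delta mm [ 0.2 13.  -1.6] rot deg [-0.52 -0.06 -0.2 ]
```

```bash
python3 -m jog '[[0,0.005,-0.002,-0.5,0,0],[0,0,0,0,0,0]]'
python3 - <<'E'
from h import *
go([.4867,-.2348,.0905],-10.8)
c=r.camera("side");cv2.imwrite("pics/g.png",cv2.resize(c["image"][210:350,220:340],None,fx=4.5,fy=4,interpolation=2)[:,:,::-1])
E
```

```text
time: 9.13
ee_pos: [0.4881, -0.2349, 0.1003]
eef_rot: [0.449, -0.545, 0.545, -0.452]
ft_force: [-4.3, 2.3, 5.0]
width: 0.025
pos [ 0.4881 -0.2349  0.1003] yaw -10.85 F [-4.3  2.3  5. ] w 0.025 t 9.1333
tool delta mm [ 0.2  9.8 -1.4] rot deg [-0.24 -0.04 -0.21]
```

View pics/g.png

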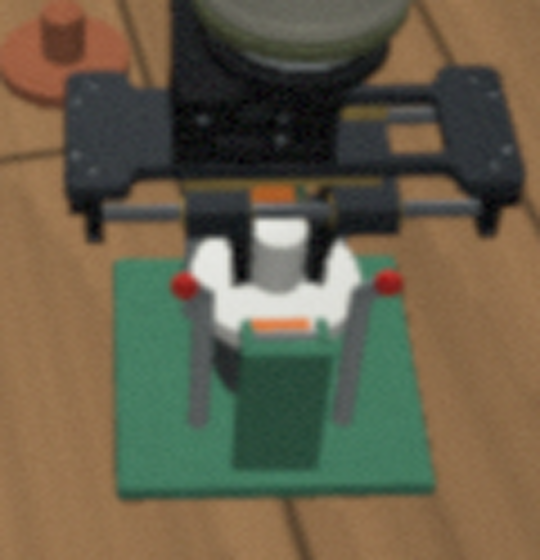

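Run:
```python
from h import *
for n in ("side","top"):
    c=r.camera(n);W=pts(c);H=cv2.cvtColor(c["image"],cv2.COLOR_RGB2HSV).astype(int);z=W[...,2]
    d=np.hypot(W[...,0]-.487,W[...,1]+.235)
    m=(H[...,1]<50)&(H[...,2]>140)&(d<.042)
    hh,e=np.histogram(z[m],bins=np.arange(.05,.2,.004));print(n,[(round(float(a),3),int(b)) for a,b in zip(e,hh) if b])
    o=(H[...,0]>=4)&(H[...,0]<18)&(H[...,1]>150)&(d<.055)&(z>.05)
    k,lab,st,ce=cv2.connectedComponentsWithStats(o.astype(np.uint8))
    for i in range(1,k):
        if st[i,4]>8:p=W[lab==i];print(st[i,4],np.median(p,0).round(4),p.min(0).round(3),p.max(0).round(3))
go([.4867,-.2348,.0905],-10.8)
```

```text
side [(0.09, 199), (0.094, 149), (0.098, 2), (0.102, 2), (0.106, 1), (0.126, 1), (0.13, 51), (0.134, 27)]
41 [ 0.4973 -0.1973  0.1143] [ 0.468 -0.258  0.112] [ 0.508 -0.191  0.199]
66 [ 0.4806 -0.2741  0.1138] [ 0.468 -0.281  0.111] [ 0.492 -0.266  0.116]
top [(0.082, 2), (0.086, 7), (0.09, 43), (0.094, 25), (0.098, 5)]
52 [ 0.4915 -0.1964  0.1139] [ 0.48  -0.206  0.108] [ 0.505 -0.187  0.121]
pos [ 0.4881 -0.2349  0.1008] yaw -10.86 F [-2.3  1.2  5.8] w 0.0253 t 9.2833
tool delta mm [ 0.2 10.3 -1.5] rot deg [-0.27 -0.06 -0.23]
```

```bash
python3 -m jog '[[0,0.005,-0.0015,0,0,0],[0,0.005,-0.001,0,0,0],[0,0.003,-0.001,0,0,0],[0,0,0,0,0,0]]'
python3 -c "
from h import *
go([.4867,-.2348,.0905],-10.8)"
```

```text
time: 9.62
ee_pos: [0.4882, -0.235, 0.0919]
eef_rot: [0.446, -0.543, 0.547, -0.455]
ft_force: [-4.5, 1.7, 6.7]
width: 0.0252
pos [ 0.4882 -0.235   0.0919] yaw -10.85 F [-4.5  1.7  6.7] w 0.0252 t 9.6167
tool delta mm [ 0.1  1.3 -1.5] rot deg [-0.71 -0.04 -0.27]
```

```bash
python3 -m jog '[[0,0.002,-0.0015,-0.7,0,-0.2],[0,0.002,-0.0005,0,0,0],[0,0,0,0,0,0]]'
python3 - <<'E'
from h import *
go([.4867,-.2348,.1155],-10.8)
for n in ("side","top"):
    c=r.camera(n);W=pts(c);H=cv2.cvtColor(c["image"],cv2.COLOR_RGB2HSV).astype(int);z=W[...,2]
    d=np.hypot(W[...,0]-.487,W[...,1]+.235)
    m=(H[...,1]<50)&(H[...,2]>140)&(d<.042)
    hh,e=np.histogram(z[m],bins=np.arange(.05,.2,.004));print(n,[(round(float(a),3),int(b)) for a,b in zip(e,hh) if b])
    o=(H[...,0]>=4)&(H[...,0]<18)&(H[...,1]>150)&(d<.055)&(z>.05)&(z<.125)
    k,lab,st,ce=cv2.connectedComponentsWithStats(o.astype(np.uint8))
    for i in range(1,k):
        if st[i,4]>8:p=W[lab==i];print(st[i,4],np.median(p,0).round(4),p.min(0).round(3),p.max(0).round(3))
E
```

```text
time: 9.87
ee_pos: [0.4882, -0.235, 0.0909]
eef_rot: [0.449, -0.544, 0.546, -0.452]
ft_force: [-5.0, 1.7, 6.9]
width: 0.0252
pos [ 0.4882 -0.235   0.0909] yaw -10.84 F [-5.   1.7  6.9] w 0.0252 t 9.8667
tool delta mm [  0.1 -24.6  -1.4] rot deg [-0.24 -0.04 -0.11]
side [(0.078, 10), (0.082, 243), (0.086, 14), (0.09, 4), (0.118, 9), (0.122, 67), (0.126, 2), (0.134, 2), (0.138, 1)]
20 [ 0.4956 -0.2032  0.1127] [ 0.487 -0.207  0.11 ] [ 0.506 -0.2    0.114]
68 [ 0.4805 -0.2735  0.1134] [ 0.469 -0.28   0.111] [ 0.491 -0.265  0.117]
top [(0.07, 1), (0.078, 27), (0.082, 28), (0.086, 13), (0.09, 2)]
52 [ 0.4915 -0.1961  0.1135] [ 0.479 -0.206  0.107] [ 0.506 -0.187  0.121]
```

Both catches are back level and the post's top is 12 mm above the mouth point. I'll ease the stand up toward the catches, then release it.

```bash
python3 -m jog '[[0,-0.007,0,0,0,0],[0,-0.007,0,0,0,0],[0,-0.005,0,0,0,0],[0,0,0,0,0,0],[0,0,0,0,0,0]]'
python3 -c "
from h import *
go([.4867,-.2348,.1155],-10.8)"
```

```text
time: 10.38
ee_pos: [0.4885, -0.2351, 0.1151]
eef_rot: [0.448, -0.544, 0.546, -0.453]
ft_force: [-2.7, 0.9, 3.0]
width: 0.0249
pos [ 0.4885 -0.2351  0.1151] yaw -10.87 F [-2.7  0.9  3. ] w 0.0249 t 10.3833
tool delta mm [ 0.  -0.4 -1.8] rot deg [-0.31 -0.07 -0.19]
```

```bash
python3 -m jog '[[0,0,-0.001,0,0,0],[0,0,0,0,0,0],[0,0,0,0,0,0],[0,0,0,0,0,0],[0,0,0,0,0,0]]' 0.1
python3 -c "
from h import *
go([.4867,-.2348,.1155],-10.8)"
```

```text
time: 10.8
ee_pos: [0.4879, -0.2351, 0.1155]
eef_rot: [0.448, -0.544, 0.546, -0.453]
ft_force: [-0.7, 0.6, 1.2]
width: 0.0458
pos [ 0.4879 -0.2351  0.1155] yaw -10.88 F [-0.7  0.6  1.2] w 0.0458 t 10.8
tool delta mm [-0.1  0.  -1.2] rot deg [-0.4  -0.08 -0.17]
```

```bash
python3 -m jog '[[0,-0.01,-0.001,0,0,0],[0,-0.01,0,0,0,0],[0,-0.02,0,0,0,0],[0,-0.02,0,0,0,0],[0,-0.03,0,0,0,0],[0,-0.03,0,0,0,0],[0.03,0,0,0,0,0],[0.035,0,0,0,0,0],[0.035,0,0,0,0,0],[0,0,0,0,0,0],[0,0,0,0,0,0]]'
python3 - <<'E'
from h import *
go([.4867,-.2348,.1155],-10.8)
c=r.camera("wrist");W=pts(c);H=cv2.cvtColor(c["image"],cv2.COLOR_RGB2HSV).astype(int);z=W[...,2]
d=np.hypot(W[...,0]-.487,W[...,1]+.235)
m=(H[...,1]<50)&(H[...,2]>120)&(d<.042)
hh,e=np.histogram(z[m],bins=np.arange(.05,.2,.004));print([(round(float(a),3),int(b)) for a,b in zip(e,hh) if b])
t=m&(z>.145)&(z<.155);print("posttop",np.median(W[t],0))
for lo,hi,nm in((4,18,"or"),):
    o=(H[...,0]>=lo)&(H[...,0]<hi)&(H[...,1]>150)&(d<.055)&(z>.05)&(z<.125)
    k,lab,st,ce=cv2.connectedComponentsWithStats(o.astype(np.uint8))
    for i in range(1,k):
        if st[i,4]>20:p=W[lab==i];print(st[i,4],np.median(p,0).round(4),p.min(0).round(3),p.max(0).round(3))
cv2.imwrite("pics/h.png",c["image"][:,:,::-1])
E
```

```text
time: 11.72
ee_pos: [0.4664, -0.3368, 0.2513]
eef_rot: [0.448, -0.541, 0.548, -0.454]
ft_force: [1.0, 0.2, 0.2]
width: 0.0475
pos [ 0.4664 -0.3368  0.2513] yaw -10.68 F [1.  0.2 0.2] w 0.0475 t 11.7167
tool delta mm [-103.9  135.9   -0.7] rot deg [-0.72  0.12 -0.04]
[(0.102, 1), (0.106, 2972), (0.11, 683), (0.114, 2), (0.118, 1), (0.126, 1), (0.13, 1), (0.134, 2), (0.138, 2), (0.142, 8), (0.146, 540), (0.15, 115)]
posttop [ 0.48781164 -0.23553588  0.14924214]
522 [ 0.4939 -0.1968  0.1132] [ 0.48  -0.207  0.105] [ 0.509 -0.187  0.116]
372 [ 0.4795 -0.2734  0.1134] [ 0.466 -0.283  0.111] [ 0.493 -0.264  0.115]
```

View pics/h.png

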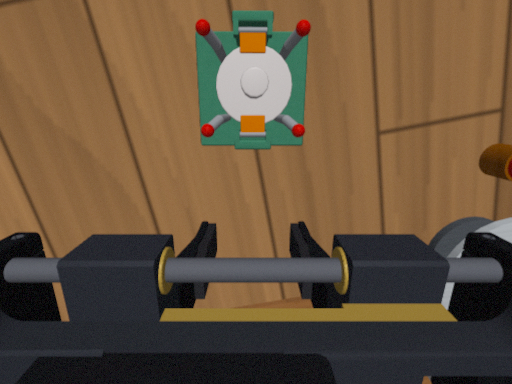

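The white stand at (254,82) is in the magazine. Both orange catches, at (253,42) and (253,125), are level over its foot. The post's top is at z = 0.149 m, close to the expected 0.150 m.

```bash
python3 -c "
from bench import r
print(r.close_job())"
```

```text
the job is handed in; nothing more can be done
None
```

The white stand is loaded in the magazine and held down by both orange catches. I handed the job in at about 12 s of the 45 s allowed. I gripped it by the post, pushed it down to about 42 mm below the mouth point, eased it up to the catches, released it and backed the arm away.

**Last checks:** these come from the wrist camera after release.
- **Post top:** it is at z ≈ 0.149 m, against 0.150 m expected.
- **Foot top:** it is at about 0.108–0.110 m, under both catches. The catches are level at 0.113 m.
- **Gripper:** it is open and clear of everything.

**Forces and alignment:** the push read about 7 N vertically. There was also up to 5 N sideways, because the stand sat about 1.5 mm off the magazine's axis. That sideways force dropped away on release.

No check failed. I didn't touch the blue, terracotta or green stands.

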